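# Load and index the counter display turntable

### The job

Turn the click-stop display turntable one click counter-clockwise (seen from above; its steel posts serve as handles), so that its empty bay comes to rest at the fixed pointer. Then lift the banded cardboard carton out of the divided rack, stand it upright on the bare counter and let go, take it again across its broad faces, and lower it upright into the empty bay without dropping it, a broad face outward. Finally turn the turntable one more click the same way, let go, and leave all the other goods where they are.

Things in the scene. Friction and masses are not known exactly. Their poses are not given: they have to be found in the camera images.
- turntable (a joint): Turntable angle, rad, growing counter-clockwise seen from above. Spring detents hold it at 0 (start), 1.571 and 3.142; let go in between, it swings by itself within a second to the nearest of these and rests within 0.02 of it. Getting over the hump half-way between two stops takes 5 to 8 N sideways at a post. Travel ends at -0.12 and 3.26.
- axis (a point): Centre of the turntable's top face, 30 mm above the counter; z up, axes turn with the table. White plate 310 mm across; hub 48 mm wide, 60 mm high; four bays 90 degrees apart, centred 105 mm from the axis, with a bare steel post between each two. Three bays hold stock fixed to the plate, up to 80 mm above it; one is empty. The foot is fixed to the counter.
- pointer (a point): Top of the small steel pointer block fixed to the foot, 184 mm from the turntable axis, 22 mm above the counter; it stands on the side nearest the robot and marks the loading place. At every stop a bay is in line with it. Its x axis points from the pointer to the turntable axis.
- bay (a point): Floor centre of the empty bay, 105 mm from the turntable axis, 30 mm above the counter; turns with the table. y is radially outward, x tangential, z up. Upright partitions 75 mm high, 3 mm thick, 60 mm long in y stand at x = +-36 mm; lips 8 mm high at y = +-28 mm; else open outward and to the hub, with finger room. It starts a quarter turn before the pointer, on the robot's left.
- post_a (a point): Upright round steel post fixed on the turntable, 18 mm thick, its top 88 mm above the plate; this point is on its axis at the very top, 118 mm above the counter, 130 mm from the turntable axis. At joint 0 it is 45 degrees before the pointer (on the robot's left); one click counter-clockwise carries it across the front to 45 degrees past the pointer.
- post_b (a point): The next such post, same size and same point; after the first click it stands where post_a stood at the start.
- carton_center (a point): Centre of the brown cardboard carton with a paper band, 60 mm wide (its x), 40 mm thick (its y), 90 mm high (its z), 0.17 to 0.35 kg; it starts upright in one of the three pockets of the rack, its narrow ends free.
- carton: The same carton; origin at the centre of its underside.
- rack: Steel stock rack fixed to the counter: base plate 100 (x) by 156 (y) by 6 mm, origin under its centre; four dividers 75 mm high above the plate, 58 mm long in x, 3 mm thick, at y = -72, -24, 24, 72 mm make three pockets, open at both x ends. Goods stand on the plate at y = -48, 0, 48 mm; no room for fingers along the carton's broad faces.
- small_can_c (a point): Centre of the small can in the rack, 39 mm across, 80 mm high; bystander.
- slim_carton_c (a point): Centre of the slimmer plain carton in the rack, 56 x 26 x 80 mm; bystander.
- spray_can_c (a point): Centre of a standing spray can, 62 mm across, 195 mm high; bystander.
- cartridge_c (a point): Centre of a standing sealant cartridge, 50 mm across, 210 mm high; bystander.
- tin_c (a point): Centre of a squat tin, 74 mm across, 70 mm high, between rack and turntable; bystander.
- tape_roll_c (a point): Centre of a roll of tape lying flat, 90 mm across, 45 mm high; bystander.
- filling_knife_c (a point): Handle of a filling knife lying flat, about 240 mm long; bystander.
Not all that is in view belongs to the job. Leave any orange or purple look-alike of the carton alone.

How it is judged:
By the outcome, as a careful person would: the job done as asked, in the order asked, and still so for the second after the job is handed in, with the robot touching nothing.
It also fails if it takes over 72 s, if anything falls off the work surface, if the arm or the gripper's body presses on something with over 40 N, if the wrist force passes 120 N, or if a joint passes its speed limit or range.

### The arm

A 7-joint arm with a two-finger parallel gripper is mounted at the origin on the work surface. World frame = base frame: x ahead of the robot, y to its left, z up, the work surface at z = 0. Lengths are in m, angles in degrees, forces in N, time in s.
With the tool pointing down it reaches from about 0.35 to 0.775 m from the base axis. Payload 3.1 kg.
Tool frame: the origin (TCP) lies on the centre line of the jaws, within the pads' length; the fingertips stand 17 mm ahead of it and the grasp point (between the pads) lies 2 mm behind it (robot.tip_reach is the distance from the TCP to the fingertips, in m); z points along the fingers, y is the direction in which the jaws open and shut (so a half turn about z gives the same grasp; the last joint's range is limited). The gripper opens to 85 mm and grips with 20 to 120 N. Pads are 22 mm wide; open, the fingers measure 114 mm over their backs; the gripper's body (76 mm by 85 mm) begins 54 mm behind the grasp point. The pads swing forward as they close: fully open they stand 13 mm farther back than shut.
Start: joints at [-75.785, 17.813, 0.802, 86.603, -0.252, 75.585, -1.558], TCP at [0.157, 0.527, 0.248] pointing down, gripper open.
Joint ranges: [-154.91, 154.91], [-16.99, 109.72], [-72.82, 74.43], [7.12, 147.25], [-82.49, 262.49], [11.32, 116.49], [-174.64, 174.64]. Speed limits (degrees/s): [159.86, 159.86, 180, 180, 180, 180, 180].

### API

Orientations are given as [roll, pitch, yaw] about the fixed x, y, z axes, in that order (R = Rz(yaw) Ry(pitch) Rx(roll)).
In Python, from station import robot, fingers, vision, workorder, recognise gives the robot as it stands. Calls block until the motion is done:
- robot.move_to(position, orientation): joint-space move of the TCP to a pose.
- robot.line_to(position, orientation=None, velocity=0.15, f_stop=None): straight line of the TCP; orientation=None keeps the orientation; velocity is the mean speed in m/s. With f_stop (N) it stops when the force on the tool has changed by that much, and returns True; else False.
- robot.move_j(angles): joint-space move.
- fingers.gripper_to(opening, force=None): opening from 0.0 (shut) to 1.0 (fully open); force is the grip in N (None keeps the last); returns when the fingers have stopped.
- robot.pause(seconds).
- robot.inverse_kinematics(position, orientation): joint angles nearest the present ones, or None.
- vision.grab_frame(name): name is "side" or "top" or "wrist"; returns the picture (420x560x3 uint8, red, green, blue); there is no depth.
- vision.calibration(name): a dict with "mtx" (3x3 intrinsics, pixels), "extrinsics" (4x4, takes a point from world to camera coordinates); the wrist camera has in their place "T_tool_cam" (4x4, takes a point from camera to tool coordinates, whose origin is the TCP and whose axes are the flange's). Camera axes: x right, y up, looking along -z (the intrinsics and any distortion apply to the point x, -y, -z); pixel columns grow to the right and rows downward; lengths in m; the calibration is good to about 2 mm. A picture is of the moment at which its call begins: read the wrist's pose just before it. calibration takes no time and is no camera call.
A pose or a line that the arm cannot do raises robot.PlanningError and nothing moves.
- workorder.close_job(): hands the job in, once; it reports no verdict.
Trained networks look in the newest picture that a camera, given by its name, has taken for a name from the list of things; names that differ only in an ending like _2 or _b are one class to them, and where a whole thing is asked for, a point or a joint stands for the part that bears it (a point fixed in the world has none). Each returns a list of dicts, best first, with "p" (0 to 1); they miss things now and then, are a little off and sometimes report something else, mostly with a low value. They report only what shows in the picture. A call takes as long as a camera call. They do not tell look-alikes from the thing itself.
- recognise(label, camera): "rect" ([centre column, centre row, width, height] in pixels, round what is visible of it).
Readings, each from a call of its own:
- robot.current_time_s(): time.
- robot.current_joint_positions(): joint angles.
- robot.current_dq(): joint speeds.
- robot.current_joint_torque(): joint torques, N m.
- robot.current_tool_pos(): TCP position.
- robot.current_eef_rot(): TCP orientation.
- robot.current_contact_force(): force on the tool from outside, world axes, zero at the start.
- robot.current_torque(): the same for the moment, N m.
- robot.current_finger_gap(): opening from 0.0 (shut) to 1.0 (fully open).
Only numpy, scipy, OpenCV 4.12 (cv2) and the standard library are available. Lean on these libraries where they do the work, as an engineer would, in place of code of your own. Each camera call takes 0.05 s, during which the arm holds its last target.

## Working session

There is one attempt and no reset: what is moved stays moved. The work goes in short steps, each a Python script; the robot and the scene stay as the last script left them, time stands still between calls to the robot, and variables do not carry over. Pictures are saved under pics/ and viewed, and the job is handed in when it is done.

```bash
ls; mkdir -p pics; python3 - <<'E'
from station import robot, fingers, vision, workorder, recognise
import cv2
for n in ["side","top","wrist"]:
    cv2.imwrite(f"pics/{n}0.png",vision.grab_frame(n)[:,:,::-1])
    c=vision.calibration(n); print(n,c)
for n in ["side","top"]:
    for l in ["post_a","carton","turntable","pointer","rack","bay","small_can_c","slim_carton_c","tin_c","spray_can_c","cartridge_c","tape_roll_c","filling_knife_c"]:
        try: print(n,l,[( [round(v) for v in d["rect"]],round(d["p"],2)) for d in recognise(l,n)])
        except Exception as e: print(l,repr(e))
print(robot.current_time_s(), robot.current_tool_pos(), robot.current_eef_rot())
E
```

```text
pics
side {'mtx': array([[482.17043768,   0.        , 277.80429817],
       [  0.        , 482.17043768, 206.81418582],
       [  0.        ,   0.        ,   1.        ]]), 'extrinsics': array([[ 0.95977633, -0.28064038,  0.00838936, -0.50737012],
       [ 0.19243979,  0.67930458,  0.70817527, -0.18451382],
       [-0.20444151, -0.67807542,  0.70598683, -1.21070562],
       [ 0.        ,  0.        ,  0.        ,  1.        ]])}
top {'mtx': array([[440.81977287,   0.        , 278.51888187],
       [  0.        , 440.81977287, 201.58116852],
       [  0.        ,   0.        ,   1.        ]]), 'extrinsics': array([[-0.01629666, -0.99984453,  0.00673289,  0.0188998 ],
       [ 0.98825716, -0.01508388,  0.15205347, -0.57515975],
       [-0.15192828,  0.00913179,  0.98834934, -1.38233245],
       [ 0.        ,  0.        ,  0.        ,  1.        ]])}
wrist {'mtx': array([[298.71687168,   0.        , 275.65229281],
       [  0.        , 298.71687168, 209.51991339],
       [  0.        ,   0.        ,   1.        ]]), 'T_tool_cam': array([[-1.27049423e-03,  9.63896708e-01,  2.66273398e-01
[... 1331 characters left out ...]
7, 95], 0.91), ([392, 204, 18, 25], 0.22)]
top pointer [([236, 208, 94, 105], 0.92)]
top rack [([375, 209, 52, 35], 0.58), ([129, 220, 36, 24], 0.28)]
top bay [([239, 203, 94, 91], 0.65)]
top small_can_c [([236, 203, 97, 93], 0.7), ([362, 213, 14, 9], 0.44)]
top slim_carton_c [([376, 208, 11, 19], 0.7)]
top tin_c [([320, 154, 23, 28], 0.83), ([393, 203, 20, 28], 0.2)]
top spray_can_c [([127, 219, 34, 26], 0.66)]
top cartridge_c [([143, 186, 33, 29], 0.61), ([373, 277, 27, 83], 0.49)]
top tape_roll_c [([171, 261, 32, 31], 0.76)]
top filling_knife_c [([372, 276, 25, 87], 0.77), ([143, 185, 32, 29], 0.58)]
1.45 [0.15713729 0.52708178 0.24831435] [ 1.79998912e+02 -4.22559149e-05  1.63396774e+02]
```

View pics/side0.png

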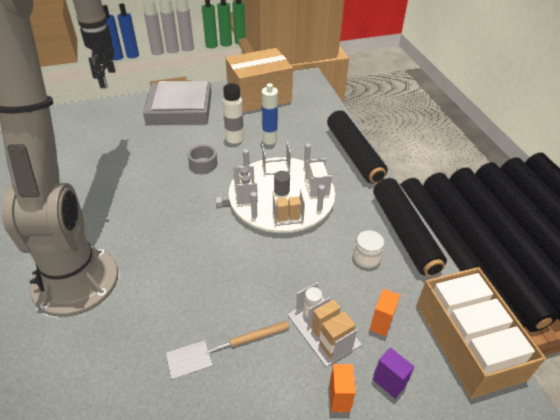

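View pics/top0.png

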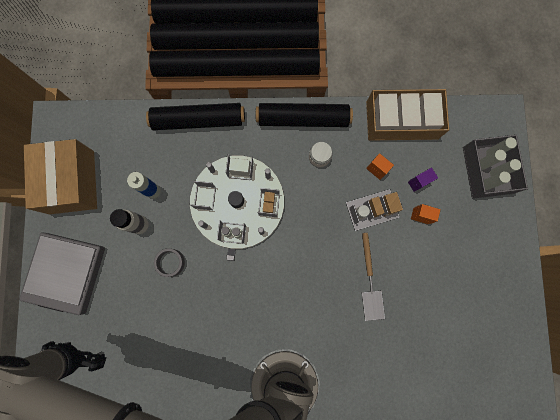

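```bash
python3 - <<'E'
import cv2
t=cv2.imread("pics/top0.png"); s=cv2.imread("pics/side0.png")
cv2.imwrite("pics/t_a.png",cv2.resize(t[140:260,180:300],None,fx=5,fy=5,interpolation=cv2.INTER_CUBIC))
cv2.imwrite("pics/t_b.png",cv2.resize(t[140:260,330:450],None,fx=5,fy=5,interpolation=cv2.INTER_CUBIC))
cv2.imwrite("pics/s_b.png",cv2.resize(s[270:420,260:430],None,fx=4,fy=4,interpolation=cv2.INTER_CUBIC))
cv2.imwrite("pics/s_a.png",cv2.resize(s[130:250,210:350],None,fx=5,fy=5,interpolation=cv2.INTER_CUBIC))
E
```

```text
(no output)
```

View pics/t_a.png

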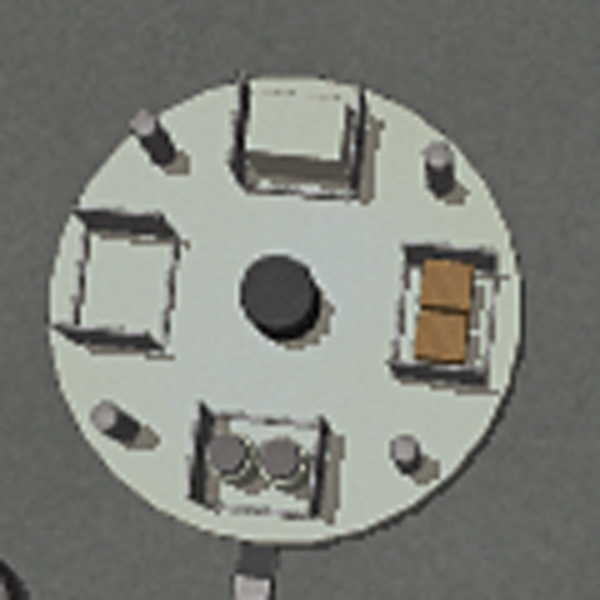

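View pics/t_b.png

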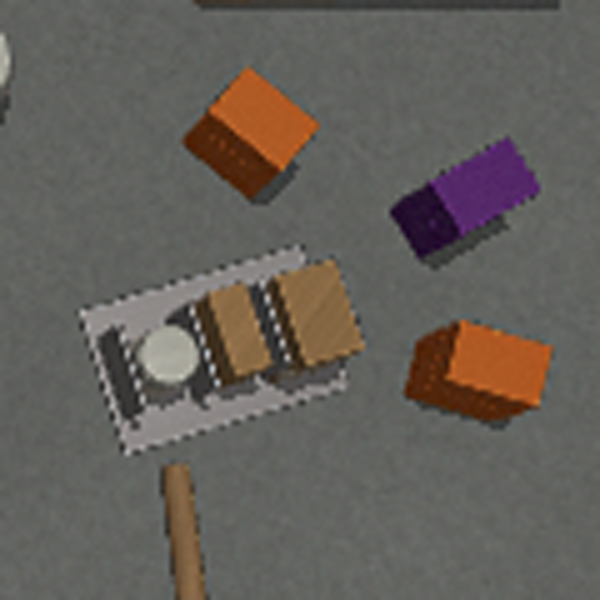

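View pics/s_b.png

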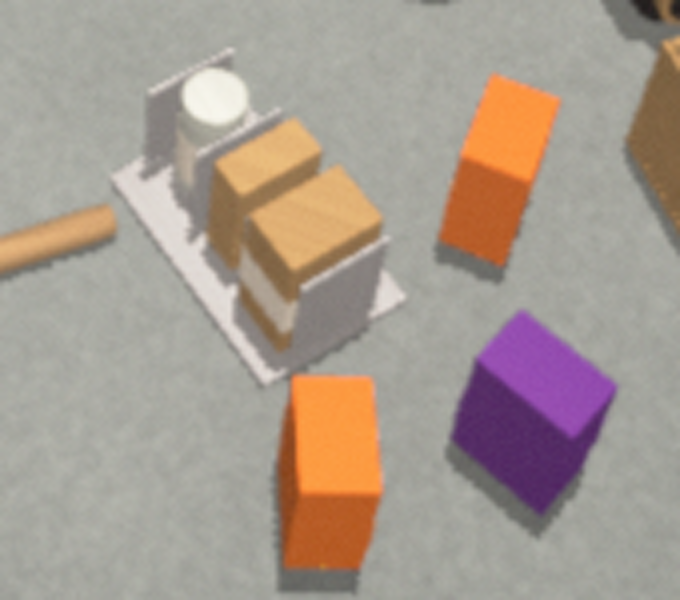

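View pics/s_a.png

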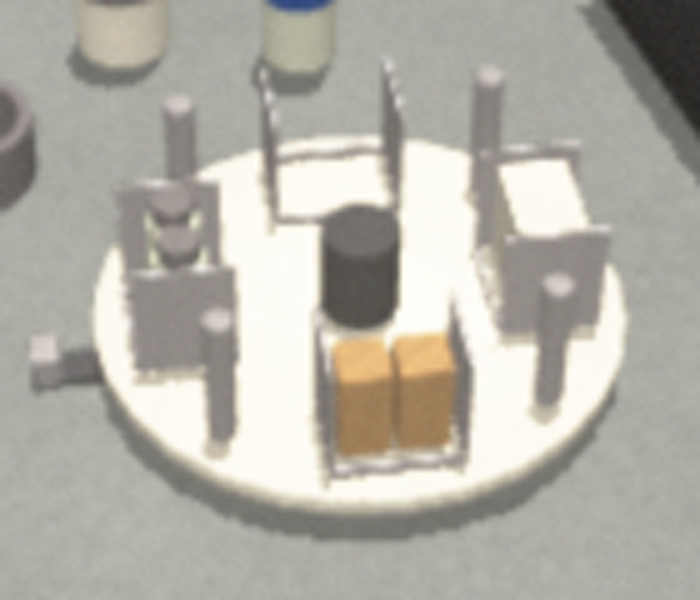

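```bash
cat > h.py <<'E'
from station import robot, fingers, vision, workorder, recognise
import numpy as np, cv2
from scipy.spatial.transform import Rotation as Ro
def wristpose():
    p=np.array(robot.current_tool_pos()); R=Ro.from_euler('xyz',robot.current_eef_rot(),degrees=True).as_matrix()
    T=np.eye(4);T[:3,:3]=R;T[:3,3]=p; return T
def cam(n,Tt=None):
    c=vision.calibration(n)
    E=c["extrinsics"] if n!="wrist" else np.linalg.inv(Tt@c["T_tool_cam"])
    return c["mtx"],E
def pix2w(K,E,uv,z):
    u,v=uv; d=np.array([(u-K[0,2])/K[0,0],-(v-K[1,2])/K[1,1],-1.0])
    R=E[:3,:3];o=-R.T@E[:3,3];d=R.T@d
    return o+d*(z-o[2])/d[2]
def w2pix(K,E,P):
    P=np.atleast_2d(P);q=P@E[:3,:3].T+E[:3,3];q=q/-q[:,2:]
    return np.c_[K[0,0]*q[:,0]+K[0,2],-K[1,1]*q[:,1]+K[1,2]]
E
python3 - <<'E'
from h import *
K,E=cam("top"); Ks,Es=cam("side")
f=lambda X,Y,o,s:(o[0]+(X+.5)/s-.5,o[1]+(Y+.5)/s-.5)
print("TOP")
P=[]
for n,x,y,z in [("pa",105,415,.118),("pb",147,122,.118),("pc",439,152,.118),("pd",405,445,.118),("hub",275,292,.09),("ptr",254,584,.022)]:
    w=pix2w(K,E,f(x,y,(180,140),5),z);print(n,w.round(4)); P.append(w)
P=np.array(P);print("mean posts",P[:4].mean(0), [np.hypot(*(p-P[:4].mean(0))[:2]).round(4) for p in P])
d=P[:4]-P[:4].mean(0);print(np.degrees(np.arctan2(d[:,1],d[:,0])), np.degrees(np.arctan2(*(P[5]-P[:4].mean(0))[[1,0]])))
print("carton top");C=np.array([pix2w(K,E,f(x,y,(330,140),5),.096) for x,y in [(272,281),(335,261),(364,350),(300,370)]]);print(C.round(4),C.mean(0))
print("rack");R=np.array([pix2w(K,E,f(x,y,(330,140),5),.006) for x,y in [(80,312),(300,246),(346,384),(126,453)]]);print(R.round(4),R.mean(0))
print("SIDE")
P=[]
for n,x,y,z in [("pa",177,103,.118),("pb",490,75,.118),("pc",558,282,.118),("pd",218,318,.118),("hub",360,228,.09),("ptr",45,345,.022)]:
    w=pix2w(Ks,Es,f(x,y,(210,130),5),z);print(n,w.round(4));P.append(w)
P=np.array(P)
d=P[:4]-P[:4].mean(0);print(P[:4].mean(0),np.degrees(np.arctan2(d[:,1],d[:,0])),np.hypot(d[:,0],d[:,1]))
C=np.array([pix2w(Ks,Es,f(x,y,(260,270),4),.096) for x,y in [(248,212),(340,170),(382,215),(292,272)]]);print("carton",C.round(4),C.mean(0))
R=np.array([pix2w(Ks,Es,f(x,y,(260,270),4),.006) for x,y in [(110,178),(267,383),(405,296)]]);print("rack",R.round(4),(R[0]+R[2])/2)
E
```

```text
TOP
pa [0.503  0.2484 0.118 ]
pb [0.6853 0.2243 0.118 ]
pc [0.6635 0.0433 0.118 ]
pd [0.4818 0.0663 0.118 ]
hub [0.5817 0.1476 0.09  ]
ptr [0.4025 0.1675 0.022 ]
mean posts [0.58340479 0.14555754 0.118     ] [np.float64(0.1305), np.float64(0.1287), np.float64(0.1299), np.float64(0.1289), np.float64(0.0026), np.float64(0.1823)]
[ 128.03336265   37.69609141  -51.90509446 -142.01436276] 173.0729451444391
carton top
[[ 0.5806 -0.3198  0.096 ]
 [ 0.5927 -0.36    0.096 ]
 [ 0.5362 -0.3749  0.096 ]
 [ 0.5243 -0.3343  0.096 ]] [ 0.55848158 -0.34727639  0.096     ]
rack
[[ 0.5764 -0.2136  0.006 ]
 [ 0.6188 -0.3626  0.006 ]
 [ 0.5255 -0.388   0.006 ]
 [ 0.482  -0.2402  0.006 ]] [ 0.55067456 -0.30107525  0.006     ]
SIDE
pa [0.5011 0.2483 0.118 ]
pb [0.6846 0.2243 0.118 ]
pc [0.6614 0.0433 0.118 ]
pd [0.4793 0.0656 0.118 ]
hub [0.5814 0.1448 0.09  ]
ptr [0.4001 0.1703 0.022 ]
[0.58159376 0.14539153 0.118     ] [ 128.02433558   37.45639841  -51.96577696 -142.05767378] [0.13067353 0.12972846 0.12957334 0.12974458]
carton [[ 0.5255 -0.3383  0.096 ]
 [ 0.5821 -0.3277  0.096 ]
 [ 0.5931 -0.3596  0.096 ]
 [ 0.5353 -0.3779  0.096 ]] [ 0.55901939 -0.3508779   0.096     ]
rack [[ 0.4802 -0.2439  0.006 ]
 [ 0.5244 -0.3908  0.006 ]
 [ 0.6174 -0.3633  0.006 ]] [ 0.54878327 -0.30360102  0.006     ]
```

```bash
python3 - <<'E'
from h import *
K,E=cam("top")
for n,u,v,z in [("spray",119,216,.195),("cart",134,179,.21),("tape",171,263,.045),("tin",320,150,.07)]: print(n,pix2w(K,E,(u,v),z).round(3))
A=np.array([.5825,.1455])
for off in (0,180):
  for ph in (128,150,173,195,218):
    r=np.radians(ph);p=A+.13*np.array([np.cos(r),np.sin(r)])
    y=(ph+off+180)%360-180
    q=robot.inverse_kinematics([*p,.1],[180,0,y]); print(off,ph,y,None if q is None else np.round(q,0))
for p,ys in [((.5587,-.349,.065),(105,-75)),((.45,-.08,.06),(105,-75,15,-165,0,90,-90)),((.478,.158,.09),(83,-97))]:
  for y in ys:
    q=robot.inverse_kinematics(p,[180,0,y]); print(p,y,None if q is None else np.round(q,0))
E
```

```text
spray [0.517 0.469 0.195]
cart [0.622 0.425 0.21 ]
tape [0.384 0.353 0.045]
tin [ 0.738 -0.127  0.07 ]
0 128 128 [-44.  27.  22.  97. -11.  58.  20.]
0 150 150 [-42.  22.  21. 104. -10.  55.  43.]
0 173 173 [-40.  19.  22. 110.  -9.  53.  70.]
0 195 -165 [-35.  18.  23. 111.  -9.  53.  97.]
0 218 -142 [-30.  19.  25. 109. -10.  54. 128.]
180 128 -52 [ -70.   41.   64.   98.  -40.   67. -137.]
180 150 -30 [ -72.   35.   65.  105.  -36.   63. -114.]
180 173 -7 [ -52.   21.   38.  110.  -16.   54. -104.]
180 195 15 [-47.  20.  38. 112. -15.  54. -76.]
180 218 38 [-41.  22.  40. 110. -17.  55. -46.]
(0.5587, -0.349, 0.065) 105 [  5.  45.  43.  82. -32.  65.  68.]
(0.5587, -0.349, 0.065) -75 [  -4.   54.   64.   83.  -49.   74. -101.]
(0.45, -0.08, 0.06) 105 [-38.  30.  60. 116. -33.  53.  55.]
(0.45, -0.08, 0.06) -75 [ -41.   32.   65.  116.  -36.   55. -122.]
(0.45, -0.08, 0.06) 15 [-39.  31.  62. 116. -34.  53. -34.]
(0.45, -0.08, 0.06) -165 [-26.  23.  42. 116. -21.  48. 133.]
(0.45, -0.08, 0.06) 0 [-39.  31.  62. 116. -34.  53. -49.]
(0.45, -0.08, 0.06) 90 [-39.  30.  61. 116. -33.  53.  40.]
(0.45, -0.08, 0.06) -90 [ -41.   32.   65.  116.  -36.   55. -137.]
(0.478, 0.158, 0.09) 83 [-46.  23.  33. 107. -16.  54. -13.]
(0.478, 0.158, 0.09) -97 [-26.  21.   8. 106.  -3.  53. 156.]
```

```bash
cat >> h.py <<'E'
A=np.array([.5825,.1455])
def turn(az0,lift=.2,sweep=88,z=.1):
    def P(ph,zz,r=.13):
        a=np.radians(ph); return [*(A+r*np.array([np.cos(a),np.sin(a)])),zz],[180,0,(ph+180)%360-180]
    robot.move_to(*P(az0,lift)); fingers.gripper_to(.55)
    if robot.line_to(P(az0,z)[0],velocity=.12,f_stop=8): print("CONTACT on descent",robot.current_tool_pos()); return False
    fingers.gripper_to(.33,force=20); print("gap",robot.current_finger_gap(),robot.current_contact_force())
    n=8
    for k in range(1,n+1):
        robot.line_to(*P(az0+sweep*k/n,z),velocity=.14)
        if k in(3,4,5,8): print(k,np.round(robot.current_contact_force(),1))
    fingers.gripper_to(.6)
    robot.line_to(P(az0+sweep,lift)[0],velocity=.25)
    print("t",robot.current_time_s()); return True
def shot(n,name):
    T=wristpose(); im=vision.grab_frame(n); cv2.imwrite(f"pics/{name}.png",im[:,:,::-1]); return im,T
E
python3 - <<'E'
from h import *
turn(128)
shot("top","top1"); shot("side","side1")
t=cv2.imread("pics/top1.png");s=cv2.imread("pics/side1.png")
cv2.imwrite("pics/c1.png",np.hstack([cv2.resize(t[140:270,170:300],(400,400)),cv2.resize(s[120:250,210:340],(400,400))]))
E
```

```text
gap 0.3293621251580694 [ 0.1188129   0.01655912 -0.46238322]
3 [ 0.  -0.   0.8]
4 [ 0.1 -0.1  0.4]
5 [ 0.2 -1.9  0.8]
8 [-0.5  0.2  1. ]
t 8.5
```

View pics/c1.png

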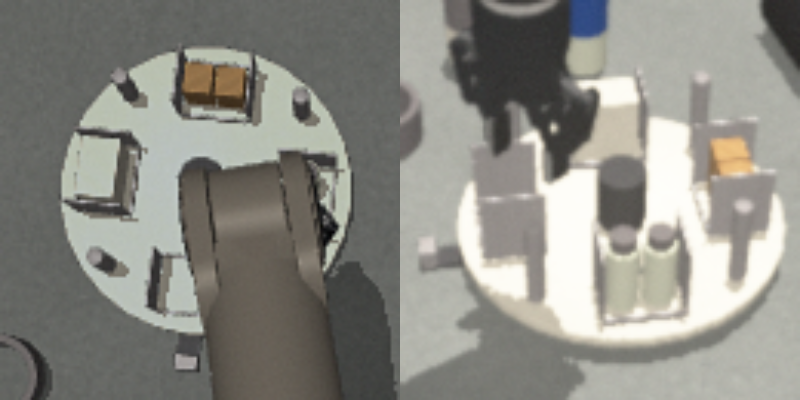

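The table turned one click: the empty bay is now at the pointer (left picture, about 180,280). Next I'll look at the rack with the wrist camera.

```bash
python3 - <<'E'
from h import *
robot.move_to([.555,-.345,.26],[180,0,105]); fingers.gripper_to(1.0)
robot.pause(.2)
im,T=shot("wrist","w1"); np.save("w1.npy",T)
K,E=cam("wrist",T)
for l in ["carton","rack"]: print([( [round(v) for v in d["rect"]],round(d["p"],2)) for d in recognise(l,"wrist")])
for x in [(.5587,-.349,.096)]: print(w2pix(K,E,np.array(x)))
print(robot.current_time_s())
E
```

```text
[([280, 199, 58, 48], 0.88), ([230, 276, 56, 81], 0.8), ([317, 296, 46, 83], 0.74), ([398, 203, 90, 67], 0.65)]
[([280, 141, 85, 134], 0.66)]
[[277.20623313 202.09434208]]
10.9583
```

View pics/w1.png

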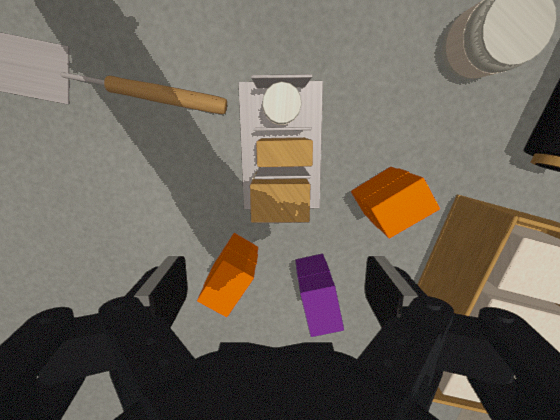

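```bash
python3 - <<'E'
import cv2
t=cv2.imread("pics/w1.png")
cv2.imwrite("pics/w1z.png",cv2.resize(t[150:250,215:345],None,fx=6,fy=6,interpolation=cv2.INTER_CUBIC))
E
```

```text
(no output)
```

View pics/w1z.png

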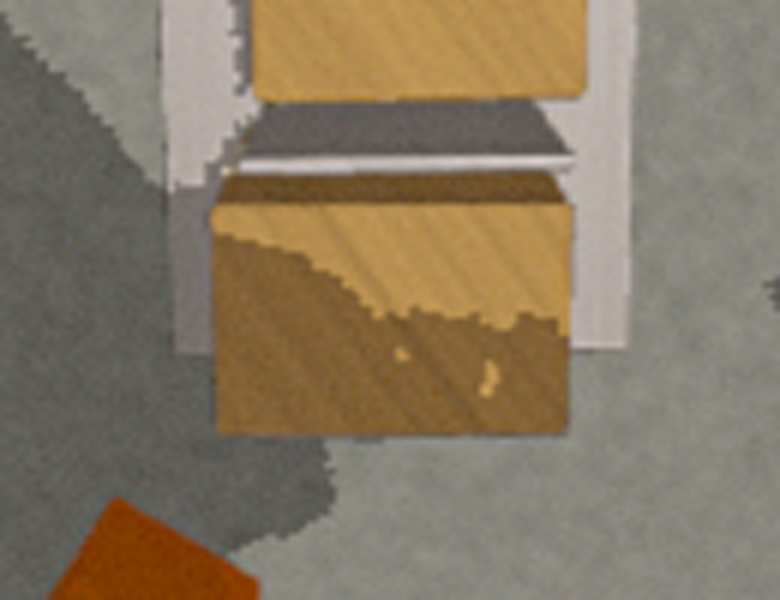

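```bash
python3 - <<'E'
from h import *
T=np.load("w1.npy");K,E=cam("wrist",T)
C=np.array([pix2w(K,E,(215+(x+.5)/6-.5,150+(y+.5)/6-.5),.096) for x,y in [(211,205),(573,203),(569,434),(217,435)]])
print(C.round(4),C.mean(0).round(4))
a=C[1]-C[0];b=C[2]-C[3];print([np.degrees(np.arctan2(v[1],v[0])) for v in(a,b)],[np.linalg.norm(v) for v in (a,b,C[0]-C[3],C[1]-C[2])])
E
```

```text
[[ 0.5278 -0.338   0.096 ]
 [ 0.5851 -0.3224  0.096 ]
 [ 0.5958 -0.3607  0.096 ]
 [ 0.5381 -0.3762  0.096 ]] [ 0.5617 -0.3493  0.096 ]
[np.float64(15.239948641138803), np.float64(15.084481840356478)] [np.float64(0.05936039164393109), np.float64(0.05978905419920811), np.float64(0.03958124342411255), np.float64(0.03974461320737579)]
```

```bash
python3 - <<'E'
from h import *
c=[.5612,-.3493]
robot.line_to([*c,.13],[180,0,105.2],velocity=.2)
print("hit",robot.line_to([*c,.062],velocity=.1,f_stop=8))
fingers.gripper_to(0.0,force=45); print("gap",robot.current_finger_gap(),np.round(robot.current_contact_force(),1))
robot.line_to([*c,.10],velocity=.08); print(np.round(robot.current_contact_force(),1),robot.current_finger_gap())
robot.line_to([*c,.20],velocity=.2)
print(np.round(robot.current_contact_force(),1),robot.current_finger_gap(), robot.current_time_s())
shot("side","side2");shot("wrist","w2")
E
python3 -c "
import cv2,numpy as np
cv2.imwrite('pics/c2.png',np.hstack([cv2.resize(cv2.imread('pics/side2.png')[150:420,200:460],(400,415)),cv2.resize(cv2.imread('pics/w2.png')[:, :],(400,415))]))"
```

```text
hit False
gap 0.6961890524667245 [-0.6 -0.5  3.2]
[ 0.2  0.4 -2.5] 0.7020437690848252
[-0.3  0.1 -2.3] 0.6964095702203515 14.225
```

View pics/c2.png

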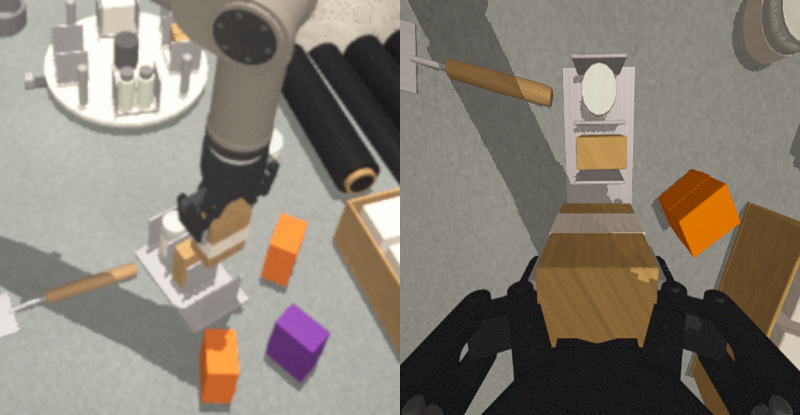

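The carton is out of the rack and held upright, and the other goods in the rack haven't moved. Next I'll set it on the counter.

```bash
python3 - <<'E'
from h import *
p=[.45,-.08]
robot.line_to([*p,.20],[180,0,105.2],velocity=.25)
robot.line_to([*p,.066],velocity=.15)
print("touch",robot.line_to([*p,.052],velocity=.03,f_stop=4),robot.current_tool_pos(),np.round(robot.current_contact_force(),1))
robot.pause(.2)
fingers.gripper_to(.85); robot.pause(.2)
fingers.gripper_to(1.0)
robot.line_to([*p,.20],velocity=.2)
robot.line_to([.45-.04,-.08,.24],[180,0,15.2],velocity=.2)
robot.pause(.15)
im,T=shot("wrist","w3");np.save("w3.npy",T);shot("side","side3")
K,E=cam("wrist",T);print(w2pix(K,E,np.array([.45,-.08,.09])))
print([( [round(v) for v in d["rect"]],round(d["p"],2)) for d in recognise("carton","wrist")])
print(robot.current_time_s())
E
python3 -c "
import cv2,numpy as np
cv2.imwrite('pics/c3.png',np.hstack([cv2.resize(cv2.imread('pics/side3.png')[150:420,150:410],(400,415)),cv2.resize(cv2.imread('pics/w3.png')[:, :],(400,300))[[*range(300)]+[0]*115]]))"
```

```text
touch True [ 0.45099551 -0.07992721  0.05695366] [-1.   0.3  4.8]
[[287.38992911 160.71774297]]
[([287, 156, 46, 68], 0.94), ([554, 15, 11, 29], 0.65)]
20.9333
```

View pics/c3.png

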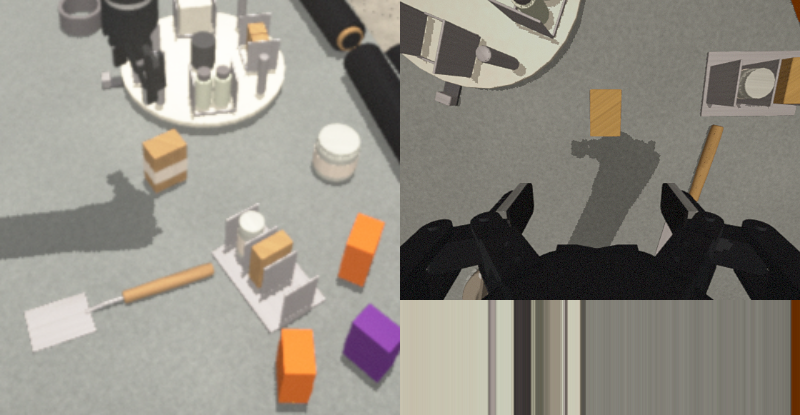

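View pics/w3.png

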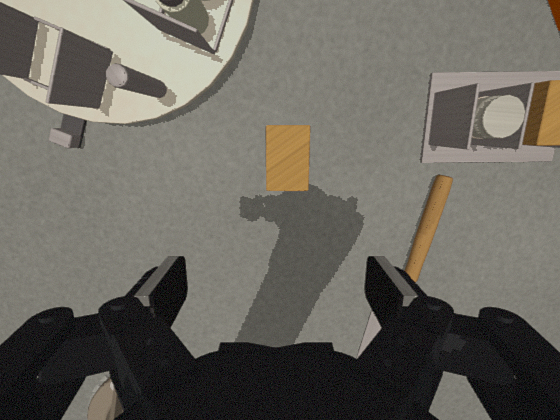

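```bash
python3 - <<'E'
from h import *
T=np.load("w3.npy");K,E=cam("wrist",T)
C=np.array([pix2w(K,E,p,.09) for p in [(265.5,124.5),(309.5,124.5),(309.5,190.5),(265.5,191)]])
print(C.round(4),C.mean(0).round(4)); d=C[0]-C[3];print(np.degrees(np.arctan2(d[1],d[0])),np.linalg.norm(d),np.linalg.norm(C[1]-C[0]))
print("ptr",pix2w(K,E,(66,133),.022),"post",pix2w(K,E,(117,74),.118))
E
```

```text
[[ 0.4757 -0.0526  0.09  ]
 [ 0.4859 -0.0903  0.09  ]
 [ 0.4286 -0.1076  0.09  ]
 [ 0.4174 -0.0678  0.09  ]] [ 0.4519 -0.0796  0.09  ]
14.618134331033573 0.06026121979563484 0.03909355070946618
ptr [0.40868494 0.16235052 0.022     ] post [0.48197901 0.06559215 0.118     ]
```

```bash
python3 - <<'E'
from h import *
c=[.4515,-.0797]
robot.line_to([*c,.13],[180,0,15],velocity=.2)
print("hit",robot.line_to([*c,.06],velocity=.1,f_stop=8))
fingers.gripper_to(0.0,force=45); print("gap",robot.current_finger_gap(),np.round(robot.current_contact_force(),1))
robot.line_to([*c,.10],velocity=.1)
robot.line_to([*c,.22],velocity=.2)
a=np.radians(173);b=A+.105*np.array([np.cos(a),np.sin(a)]); print(b)
robot.line_to([*b,.23],[180,0,83],velocity=.15)
robot.pause(.3)
im,T=shot("wrist","w4");np.save("w4.npy",T);shot("side","side4")
print(robot.current_tool_pos(),robot.current_eef_rot(),robot.current_finger_gap(),robot.current_time_s())
E
```

```text
hit False
gap 0.4633920873809614 [-0.5  0.6  4.1]
[0.47828265 0.15829628]
[0.47830414 0.1581877  0.23003872] [ 1.79997324e+02 -4.23257093e-03  8.29848680e+01] 0.46405917805601354 26.4583
```

View pics/w4.png

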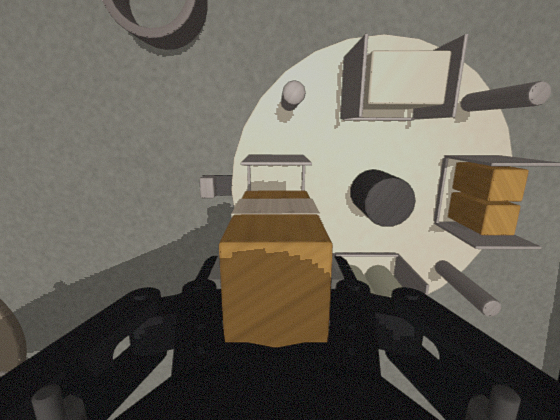

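View pics/side4.png

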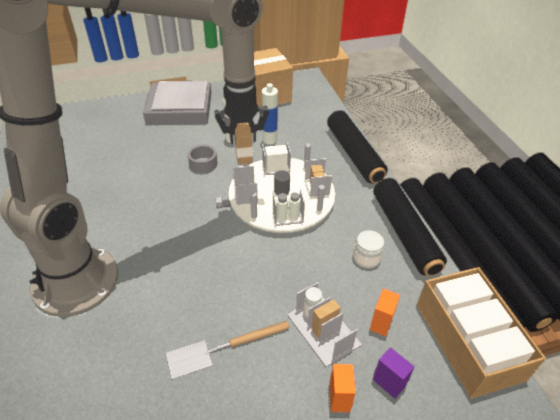

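```bash
python3 - <<'E'
from h import *
T=np.load("w4.npy");K,E=cam("wrist",T)
a=np.radians(173);r=np.array([np.cos(a),np.sin(a)]);t=np.array([np.sin(a),-np.cos(a)])  # t az 83
pts={}
img=cv2.imread("pics/w4.png")
def proj(col,P):
    q=w2pix(K,E,np.array(P)); 
    for u in q: cv2.circle(img,(int(round(u[0]*1)),int(round(u[1]))),1,col,-1)
    return q
big=[]
for tt in(34.5,37.5):
  for rr in(75,135):
    q=A+r*rr/1e3+t*tt/1e3; big.append([*q,.105]); big.append([*q,.03])
print(proj((0,0,255),big).round(1))
q=proj((255,0,0),[[*(A+.13*np.array([np.cos(p),np.sin(p)])),.118] for p in np.radians([128,38,-52])]); print(q.round(1))
z=cv2.resize(img[60:240,200:400],None,fx=4,fy=4,interpolation=cv2.INTER_NEAREST)[:600]
cv2.imwrite("pics/w4z.png",z)
E
```

```text
[[310.2 168. ]
 [302.5 158.9]
 [238.8 168.1]
 [247.  159. ]
 [310.3 164.4]
 [302.5 156.1]
 [238.7 164.5]
 [246.9 156.2]]
[[291.7  93.3]
 [537.8  92.9]
 [491.2 308.5]]
```

View pics/w4z.png

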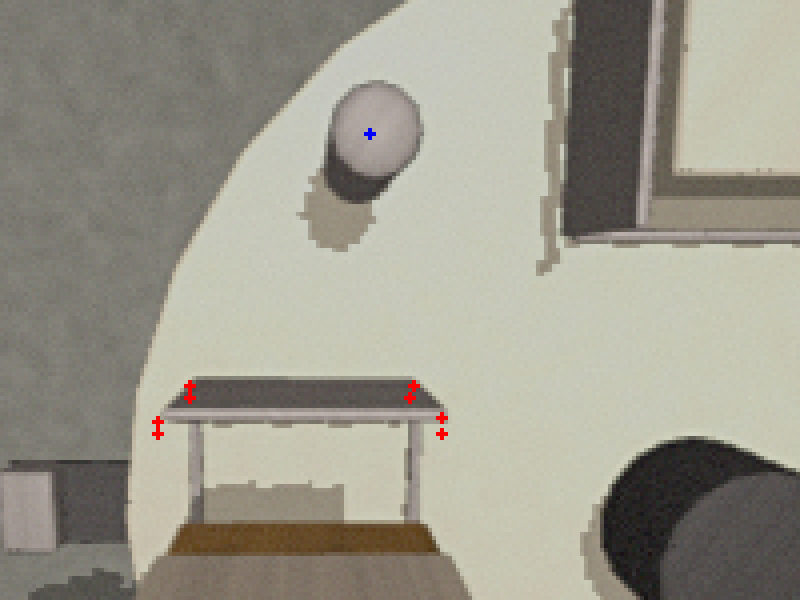

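```bash
python3 - <<'E'
from h import *
T=np.load("w4.npy");K,E=cam("wrist",T)
im=cv2.imread("pics/w4.png")
tool=lambda P:(np.atleast_2d(P)@T[:3,:3].T+T[:3,3])
# carton: z_tool: bottom +.06, top -.03
P=[[.03,s*.02,z] for z in(.06,-.03) for s in(-1,1)]+[[-.03,s*.02,-.03] for s in(-1,1)]
q=w2pix(K,E,tool(P));print(q.round(1))
for u in q: cv2.circle(im,(int(round(u[0])),int(round(u[1]))),1,(0,0,255),-1)
cv2.imwrite("pics/w4y.png",cv2.resize(im[180:350,200:350],None,fx=3.5,fy=3.5,interpolation=cv2.INTER_NEAREST))
E
```

```text
[[242.8 189.1]
 [305.9 189. ]
 [215.2 241.3]
 [331.5 241.1]
 [223.5 382.8]
 [324.2 382.6]]
```

View pics/w4y.png

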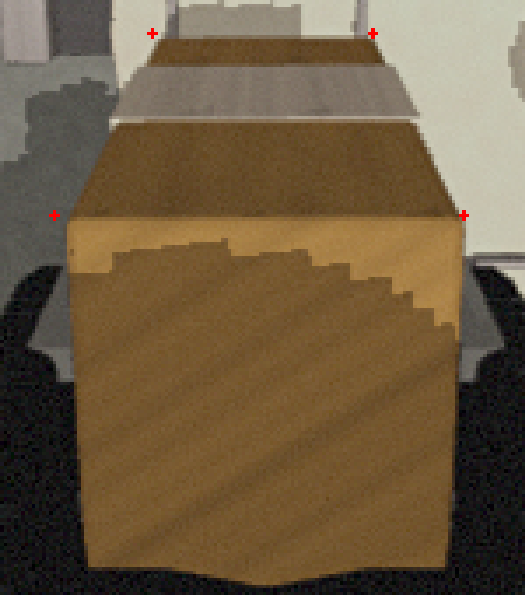

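```bash
python3 - <<'E'
from h import *
a=np.radians(173);r=np.array([np.cos(a),np.sin(a)]);t=np.array([np.sin(a),-np.cos(a)])
b=A+.105*r+.0023*t
robot.line_to([*b,.172],[180,0,83],velocity=.12); robot.pause(.2)
im,T=shot("wrist","w5");np.save("w5.npy",T);shot("side","side5");print(robot.current_time_s())
K,E=cam("wrist",T); tool=lambda P:(np.atleast_2d(P)@T[:3,:3].T+T[:3,3])
print(w2pix(K,E,tool([[.03,-.02,.06],[.03,.02,.06]])))
print(w2pix(K,E,[[*(A+rr*r+.0345*t),.105] for rr in(.075,.135)]))
im=cv2.imread("pics/w5.png");s=cv2.imread("pics/side5.png")
cv2.imwrite("pics/c5.png",np.hstack([cv2.resize(im[120:270,200:350],(500,500),interpolation=cv2.INTER_NEAREST),cv2.resize(s[120:240,220:292],(300,500))]))
E
```

```text
27.3917
[[242.80617891 189.09018463]
 [305.87863937 189.00557439]]
[[318.52069701 183.78185531]
 [227.42632874 183.9441668 ]]
```

View pics/c5.png

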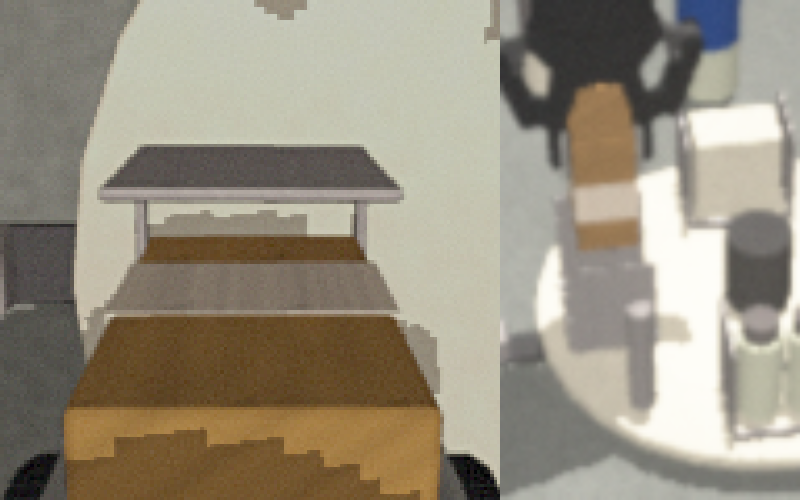

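```bash
python3 - <<'E'
from h import *
T=np.load("w5.npy");K,E=cam("wrist",T)
a=np.radians(173);t=np.array([np.sin(a),-np.cos(a)]);r=np.array([np.cos(a),np.sin(a)])
tp=T[:2,3]
g=lambda uv,z:((pix2w(K,E,uv,z)[:2]-tp)@t*1e3,(pix2w(K,E,uv,z)[:2]-tp)@r*1e3)
print("part",g((272,180.3),.105),[g((200+x/3.333,180.3),.105) for x in (98,403)])
print("partbase far",g((272,120+146/3.333),.03))
print("carton",g((272,190.8),.112),[g((200+x/3.333,190.8),.112) for x in (137,366)])
E
```

```text
part (np.float64(34.29014387878889), np.float64(1.4211850030321567)) [(np.float64(34.33977370801982), np.float64(29.378350024978122)), (np.float64(34.233113383638), np.float64(-30.70487686184496))]
partbase far (np.float64(36.37187104406257), np.float64(2.113072914055145))
carton (np.float64(28.716267049267614), np.float64(1.3812813001439772)) [(np.float64(28.753040061297302), np.float64(21.114823635414268)), (np.float64(28.671237784234577), np.float64(-22.78282326486386))]
```

```bash
python3 - <<'E'
from h import *
a=np.radians(173);r=np.array([np.cos(a),np.sin(a)]);t=np.array([np.sin(a),-np.cos(a)])
b=A+.105*r+.003*t
robot.line_to([*b,.172],velocity=.05)
print("hit",robot.line_to([*b,.098],velocity=.08,f_stop=6),robot.current_tool_pos(),np.round(robot.current_contact_force(),1))
print("touch",robot.line_to([*b,.084],velocity=.02,f_stop=3.5),robot.current_tool_pos(),np.round(robot.current_contact_force(),1),robot.current_time_s())
shot("side","side6");shot("wrist","w6")
im=cv2.imread("pics/w6.png");s=cv2.imread("pics/side6.png")
cv2.imwrite("pics/c6.png",np.hstack([cv2.resize(im[120:270,200:350],(500,500),interpolation=cv2.INTER_NEAREST),cv2.resize(s[120:240,220:292],(300,500))]))
E
```

```text
hit False [0.47923818 0.16142268 0.09854924] [ 0.4 -0.6 -1.9]
touch True [0.47896009 0.16143744 0.09048293] [ 1.  -1.1  4.8] 29.1917
```

View pics/c6.png

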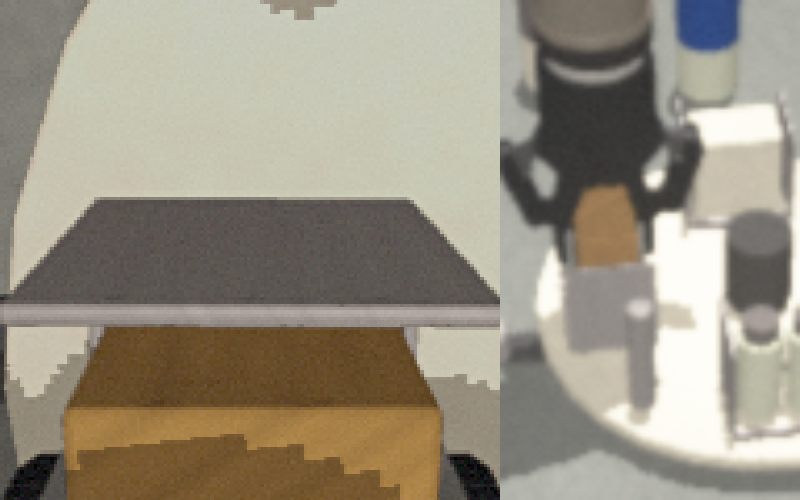

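The carton touched down at the expected bay-floor height, between the partitions. Now I'll let go and look.

```bash
python3 - <<'E'
from h import *
fingers.gripper_to(.62); robot.pause(.15); fingers.gripper_to(.85); 
p=np.array(robot.current_tool_pos())
robot.line_to([p[0],p[1],.2],velocity=.12)
robot.line_to([.44,.26,.24],[180,0,128],velocity=.2); robot.pause(.2)
im,T=shot("wrist","w7");shot("side","side7");np.save("w7.npy",T);print(robot.current_time_s())
K,E=cam("wrist",T);print(w2pix(K,E,[[*(A+.13*np.array([np.cos(q),np.sin(q)])),.118] for q in np.radians([128,38,218])]))
im=cv2.imread("pics/w7.png");s=cv2.imread("pics/side7.png")
cv2.imwrite("pics/c7.png",np.hstack([cv2.resize(im,(500,375)),cv2.resize(s[120:240,210:306],(300,375))]))
E
```

```text
32.3667
[[321.69270083 258.2905371 ]
 [444.7906724  375.62876775]
 [189.05757823 376.3273629 ]]
```

View pics/c7.png

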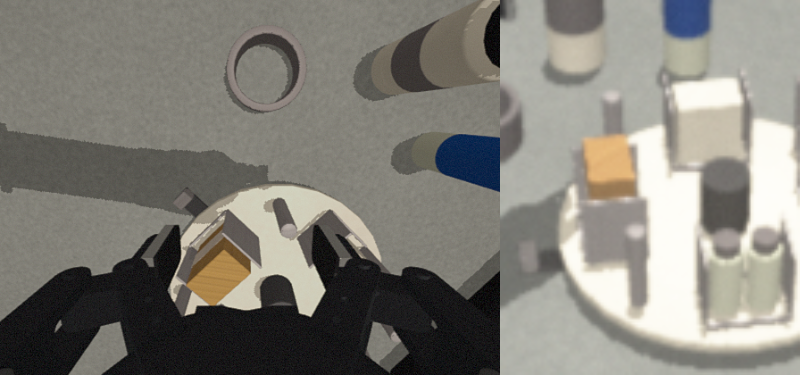

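The carton stands upright in the bay. Post_b is at about (322,258), where I predicted it, so I'll make the second turn.

```bash
python3 - <<'E'
from h import *
print(turn(128))
robot.move_to([.38,-.12,.3],[180,0,150]); robot.pause(.6)
shot("top","top8");shot("side","side8");print(robot.current_time_s())
t=cv2.imread("pics/top8.png");s=cv2.imread("pics/side8.png")
cv2.imwrite("pics/c8.png",np.hstack([cv2.resize(t[130:270,160:300],(400,400)),cv2.resize(s[120:250,210:340],(400,400))]))
K,E=cam("top"); 
E
```

```text
gap 0.3307215684285632 [ 0.07626741 -0.13292717  0.0166524 ]
3 [ 0.4 -0.3 -0.5]
4 [-0.4  0.   0.7]
5 [ 0.1 -3.9  1. ]
8 [-1.   0.6  0.3]
t 38.075
True
39.7083
```

View pics/c8.png

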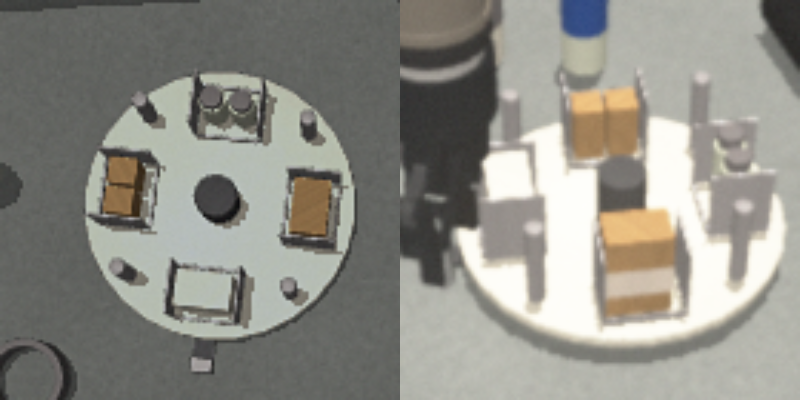

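View pics/side8.png

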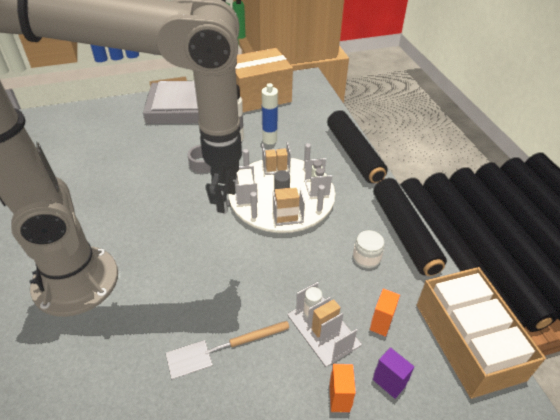

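View pics/top8.png

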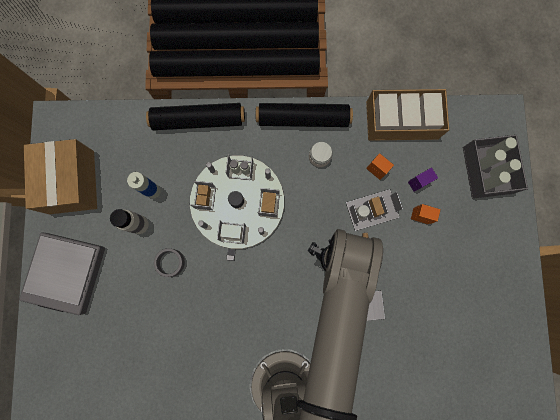

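```bash
python3 - <<'E'
from h import *
workorder.close_job(); print(robot.current_time_s())
E
```

```text
the job is handed in; nothing more can be done
the job is handed in; nothing more can be done
```

The job is done and handed in; the last clock reading before hand-in was 39.7 s of the 72 s allowed.

- **First turn:** I turned the turntable one click counter-clockwise by post_a, which brought the empty bay to the pointer.
- **Carton to counter:** I lifted the carton out of the rack by its narrow ends. I stood it on the bare counter, let go, and took it again across its broad faces.
- **Into the bay:** I lowered it until it touched the bay floor, at the expected height, and let go.
- **Second turn:** I turned the table one more click by post_b and moved the arm clear.

**Last checks:** the final top and side pictures show the carton upright between the bay's partitions with a broad, banded face outward. The table looks at rest two clicks from its start. I judged that by eye and did not measure the final angle. The other goods look unmoved by eye in the final pictures, except that the arm hid most of the filling knife from the top camera and part of the far side from the side camera.

**One disagreement:** over the bay, the wrist camera put it about 2.5 to 3 mm sideways of where the fixed cameras did. I shifted the carton 3 mm to match, and it went in with no side contact.

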